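# Stack the empty parts tray on the left-hand ring tray

## Task

Two grey trays of ring blanks and one empty tray of the same size stand on the goldsmith's bench. Put the empty tray on top of the left-hand ring tray (left as the robot sees it), turned so that it stacks and does not nest: its tongue must be over the plain end of the tray below. Leave it sitting level and let go, and do not shove either ring tray out of its place.

Things in the scene. Friction and masses are not known exactly. Their poses are not given: they have to be found in the camera images.
- empty: the empty grey tray, to be moved: 130 mm long (own x), 60 wide (own y), 54 high, about 0.11 to 0.23 kg, lying roughly crosswise to the robot. Origin: centre of its underside, z up. A flat thumb tongue sticks out at its +x end; the -x end is plain. Grip from above across its upright 60 mm sides (26 to 54 above the underside; tool centre about 40). The foot below is 109 x 41.
- empty_tongue (a point): top middle of the empty tray's tongue (20 long, 36 wide, 4 thick), 75 mm along its own +x, 54 above its underside. With the tongue over the lower tray's plain end, foot blocks stand on ledges inside that tray's mouth: undersides 48 mm apart (stacked). Facing the same way it sinks in to 28 (nested). The foot has 7 mm of play each way in the lower mouth.
- filled_a: a ring tray: shape, size, origin and axes as the empty tray, but four ring blanks lie on its floor; 0.45 kg, loose on the bench. Its tongue (own +x) points roughly away from the robot, world +x. The starts swap the places of all three trays; the ring tray further to the robot's left (greater world y) is the one to stack on.
- filled_b: the other ring tray, the same as filled_a in size, weight and contents, but its tongue (own +x) points roughly towards the robot, world -x. (A shorter plain grey tray, 90 x 60 x 30 mm without a tongue, further from the robot, is not part of the job.)
There are look-alikes about, which are no part of the job. What is shaped like the empty but yellow is not meant. Leave any green look-alike of the filled_b alone.

How it is judged:
By the outcome, as a careful person would: the job done as asked, in the order asked, and still so for the second after the job is handed in, with the robot touching nothing.
It also fails if it takes over 38 s, if anything falls off the work surface, if the arm or the gripper's body presses on something with over 40 N, if the wrist force passes 120 N, or if a joint passes its speed limit or range.

## Robot

A 6-joint arm with a two-finger parallel gripper is mounted at the origin on the work surface. World frame = base frame: x ahead of the robot, y to its left, z up, the work surface at z = 0. Lengths are in m, angles in rad, forces in N, time in s.
With the tool pointing down it reaches from about 0.325 to 0.9 m from the base axis. Payload 6.1 kg.
Tool frame: the origin (TCP) lies between the finger pads, 19 mm behind the fingertips; this is the grasp point; z points along the fingers, y is the line along which they close (so a half turn about z gives the same grasp; the last joint's range is limited). The gripper opens to 85 mm and grips with 20 to 120 N. Pads are 22 mm wide; open, the fingers measure 114 mm over their backs; the gripper's body (76 mm by 85 mm) begins 54 mm behind the grasp point. The pads swing forward as they close: fully open they stand 13 mm farther back than shut.
Start: joints at [-1.252, 0.22, 1.526, -0, 1.395, -0.126], TCP at [0.269, -0.564, 0.25] pointing down, gripper open.
Joint ranges: [-2.98, 2.98], [-0.91, 2.08], [0.09, 2.57], [-1.24, 4.39], [0.2, 2.65], [-2.68, 2.68]. Speed limits (rad/s): [2.57, 2.57, 3.01, 3.14, 3.14, 3.14].

## Interface

Orientations are given as a unit quaternion [w, x, y, z].
In Python, from workcell import env gives the robot as it stands.
- The arm moves only by the tool servo_tool, never from a script. Its arguments are lists of equal length, an entry for each row: "hand": the finger opening in mm, from 0 to 85.4; "slide": the shift along the tool's x, y, z in units of 30 mm (1.0 is 30 mm), a list of three; "turn": the turn about the tool's z in units of 6 degrees (1.0 is 6 degrees). A call has 1 to 5 rows; each row shifts and turns the commanded pose from where the row before left it, along the tool's axes as they then stand; what a row does not reach is not made up. A row lasts 1/12 s, in which the tool goes at most 41.7 mm and 7.16 degrees, less where a joint would pass 70% of its speed; a pose out of reach is approached as far as the arm can. A call is refused whole if a number of a shift passes 1 or a number of a turn 1, either way. A call with a gripper value outside its range is refused whole. The fingers move at their own pace and stop on an object; "squeeze" is the grip in N (left out, the last holds). Time passes only in rows, so rows that do not move let the fingers close. It gives the time, the measured TCP pose, the force, the opening and the grip force at its end, in the units of the state.
- env.read_state(): the state, without advancing time (a new reading comes with each control period).
- env.camera(name): name is "scene" or "top" or "wrist"; returns a dict with "image" (480x640x3 uint8, red, green, blue), "K" (3x3 intrinsics, pixels), "extrinsics" (4x4, takes a point from world to camera coordinates); the wrist camera has in their place "T_tool_cam" (4x4, takes a point from camera to tool coordinates, whose origin is the TCP and whose axes are the flange's). Camera axes: x right, y up, looking along -z (the intrinsics and any distortion apply to the point x, -y, -z); pixel columns grow to the right and rows downward; lengths in m; the calibration is good to about 2 mm. A picture is of the moment at which its call begins: read the wrist's pose just before it. There is no depth.
- env.hand_in(): hands the job in; it is judged then, once.
Trained networks look in a picture, given as the dict that the camera call returned (one of the last four; its "shot" number tells which), for a name from the list of things; names that differ only in an ending like _2 or _b are one class to them, and where a whole thing is asked for, a point or a joint stands for the part that bears it (a point fixed in the world has none). Each returns a list of dicts, best first, with "conf" (0 to 1); they miss things now and then, are a little off and sometimes report something else, mostly with a low value. They report only what shows in the picture. A call takes as long as a camera call. They do not tell look-alikes from the thing itself.
- env.recognise(picture, target): "box" ([left, top, right, bottom] in pixels, round what is visible of it).
- env.trace(picture, target): "region" (480x640 bool, what is visible of it) and "box" ([left, top, right, bottom] in pixels, round what is visible of it).
The state is a dict: "t": time; "q": joint angles; "joint_vel": joint speeds; "effort": joint torques, N m; "tcp_pos": TCP position; "tcp_rot": TCP orientation; "force": force on the tool from outside, world axes, zero at the start; "torque": the same for the moment, N m; "grip_width": finger opening in m; "grip_force": force on a finger pad.
Only numpy, scipy, OpenCV 4.12 (cv2) and the standard library are available. Lean on these libraries where they do the work, as an engineer would, in place of code of your own. Each camera call takes 0.05 s, during which the arm holds its last target. There are 200 camera calls.

## Working session

There is one attempt and no reset: what is moved stays moved. The work goes in short steps, Python scripts to look and compute and a tool call to move; the robot and the scene stay as the last step left them, time stands still between calls to the robot, and variables do not carry over. Pictures are saved under pics/ and viewed, at most 10 in all, crops included, and the job is handed in when it is done.

Besides the shell and the picture viewer there is one more tool, called after "Request:" as name(argument=value, ...), one argument or row to a line, values as JSON. servo_tool: Moves the arm, as the interface text tells. Its arguments: {"type":"object","properties":{"hand":{"type":"array","items":{"type":"number"}},"slide":{"type":"array","items":{"type":"array","items":{"type":"number"}}},"turn":{"type":"array","items":{"type":"number"}},"squeeze":{"type":"number"}},"required":["hand","slide","turn"]}

```bash
mkdir -p pics
python3 - <<'E'
from workcell import env
import cv2,numpy as np,pickle
print(env.read_state())
for n in("top","scene"):
    c=env.camera(n); cv2.imwrite(f"pics/{n}0.png",c["image"][:,:,::-1])
    pickle.dump(c,open(f"{n}0.pkl","wb"))
    print(n,c["K"],c["extrinsics"],[k for k in c])
    for t in("empty","filled_a"):
        print(t,[(r["box"],round(r["conf"],2)) for r in env.recognise(c,t)])
E
```

```text
{'t': 0.0, 'q': array([-1.25211231e+00,  2.21217413e-01,  1.52764597e+00, -2.20689763e-06,
        1.39470664e+00, -1.26106037e-01]), 'joint_vel': array([ 1.63809063e-03, -9.98854867e-06,  8.79695095e-04, -4.33521373e-04,
       -7.69291480e-04, -1.56768210e-04]), 'effort': array([ 6.60730052e-05, -4.96903610e+01, -3.89392197e+01, -7.25981340e-05,
        1.11630518e-02, -1.80309058e-05]), 'tcp_pos': array([ 0.26872514, -0.56363066,  0.24888616]), 'tcp_rot': array([-9.83999956e-04,  9.75371466e-01,  2.20566377e-01, -9.61335217e-05]), 'force': array([-0.15524117, -1.55185254, -0.55757195]), 'torque': array([0.03514423, 0.02391777, 0.05901955]), 'grip_force': 0.0, 'grip_width': 0.08536042960434109}
top [[540.69191673   0.         309.26069666]
 [  0.         540.69191673 235.76552437]
 [  0.           0.           1.        ]] [[ 0.00728548 -0.99989275 -0.01270451 -0.01428505]
 [ 0.99739338  0.00635403  0.07187536 -0.50266619]
 [-0.07178692 -0.01319504  0.99733271 -1.07690151]
 [ 0.          0.          0.          1.        ]] ['image', 'K', 'extrinsics', 'shot']
empty [([390.7, 208.0, 466.4, 247.6], 0.75), ([385.7, 273.1, 448.0, 349.0], 0.71)]
filled_a [([482.0, 141.0, 550.7, 209.1], 0.87), ([294.3, 211.2, 326.4, 289.5], 0.75), ([140.3, 154.0, 184.4, 233.3], 0.74)]
scene [[472.54271493   0.         321.12911414]
 [  0.         472.54271493 234.54391493]
 [  0.           0.           1.        ]] [[-0.09775312  0.99509822 -0.01496197  0.0917348 ]
 [-0.75631692 -0.06450804  0.65101723  0.31193934]
 [ 0.64686092  0.07495496  0.75891548 -1.2766836 ]
 [ 0.          0.          0.          1.        ]] ['image', 'K', 'extrinsics', 'shot']
empty [([174.2, 235.2, 259.5, 279.7], 0.73), ([226.9, 173.4, 275.1, 229.5], 0.64)]
filled_a [([323.7, 210.0, 354.3, 278.8], 0.85), ([79.7, 261.2, 146.7, 331.9], 0.67), ([472.7, 262.1, 531.9, 339.9], 0.66)]
```

View pics/top0.png

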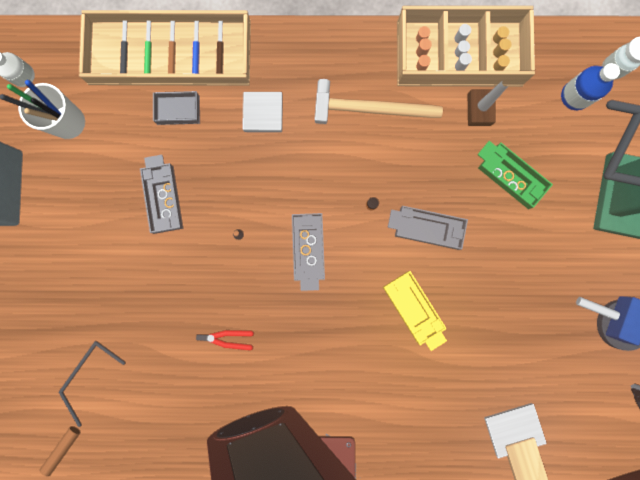

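Run:
```python
import cv2,numpy as np
im=cv2.imread("pics/top0.png")[130:360,130:560]
a=cv2.resize(im[:,:300],None,fx=2.6,fy=2.6,interpolation=cv2.INTER_CUBIC)
b=cv2.resize(im[:,230:],None,fx=2.6,fy=2.6,interpolation=cv2.INTER_CUBIC)
cv2.imwrite("pics/topL.png",a);cv2.imwrite("pics/topR.png",b)
```

```text
(no output)
```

View pics/topL.png

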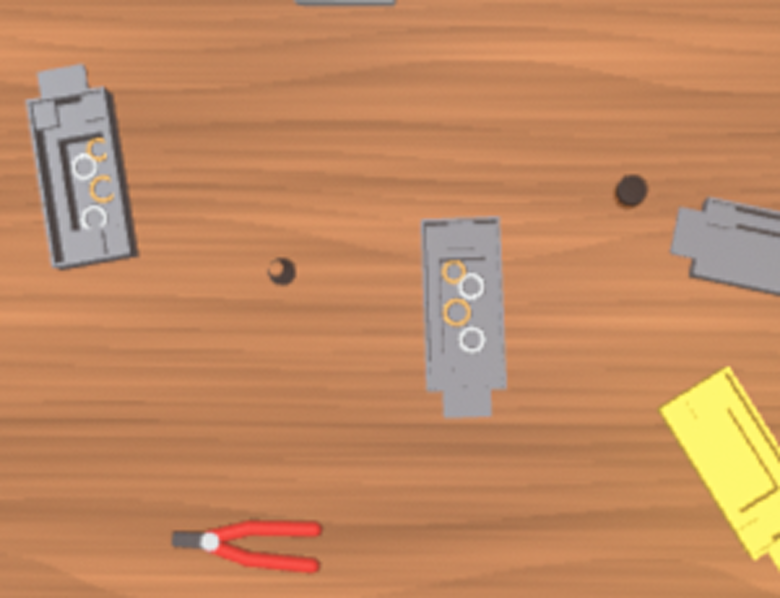

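View pics/topR.png

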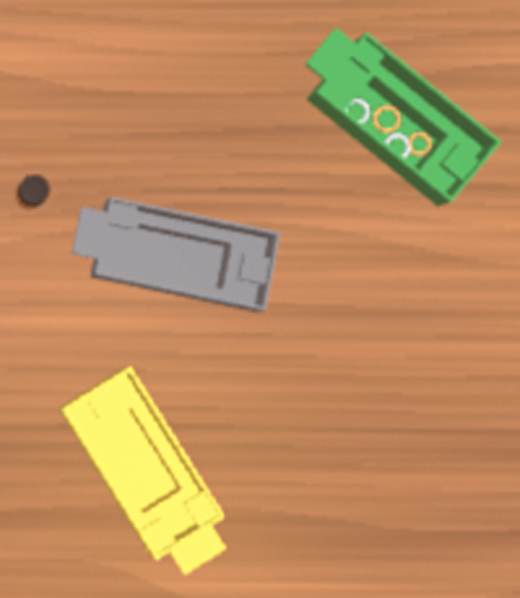

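The top picture shows the left ring tray (grey, filled_a) at about (162,195) with its tongue up (+x). The empty grey tray is at (430,228) with its tongue to the left (+y), and filled_b is at (309,250). The yellow and green trays are decoys. I'll fit poses by matching silhouettes in both cameras.

```bash
cat > h.py <<'E'
import numpy as np,cv2
from scipy.optimize import minimize
def box(x0,x1,w,z0,z1): return np.array([[x,s*w/2,z] for x in(x0,x1) for s in(-1,1) for z in(z0,z1)])
PARTS=[box(-.065,.065,.060,.026,.054),box(.065,.085,.036,.050,.054),box(-.0545,.0545,.041,0,.026)]
def proj(P,K,E):
    c=P@E[:3,:3].T+E[:3,3]; v=np.c_[c[:,0],-c[:,1],-c[:,2]]@K.T
    return v[:,:2]/v[:,2:]
def sil(p,K,E,z=0,S=4,parts=PARTS):
    x,y,a=p; R=np.array([[np.cos(a),-np.sin(a),0],[np.sin(a),np.cos(a),0],[0,0,1]])
    m=np.zeros((480*S,640*S),np.uint8)
    for B in parts:
        u=proj(B@R.T+[x,y,z],K,E)
        cv2.fillConvexPoly(m,cv2.convexHull(np.round(((u+.5)*S-.5)).astype(np.int32)),1)
    return m
def fit(p0,views,z=0):
    big=[(cv2.resize(m.astype(np.uint8),None,fx=4,fy=4,interpolation=cv2.INTER_NEAREST),K,E) for m,K,E in views]
    f=lambda p:sum(1-(s&m).sum()/(s|m).sum() for m,s in((m,sil(p,K,E,z)) for m,K,E in big))
    sx=np.array(p0)+np.array([[0,0,0],[.02,0,0],[0,.02,0],[0,0,.2]])
    r=minimize(f,p0,method="Nelder-Mead",options=dict(initial_simplex=sx,xatol=2e-4,fatol=1e-4))
    return r.x,r.fun/len(views)
def ground(u,v,z,K,E):
    d=E[:3,:3].T@np.array([(u-K[0,2])/K[0,0],-(v-K[1,2])/K[1,1],-1]); o=-E[:3,:3].T@E[:3,3]
    return o+d*(z-o[2])/d[2]
E
python3 - <<'E'
from workcell import env
from h import *
cs={n:env.camera(n) for n in("top","scene")}
tr={n:[r for t in("empty","filled_a") for r in env.trace(c,t)] for n,c in cs.items()}
T=cs["top"]
for name,uv,a in(("empty",(430,228),1.4),("A",(162,195),.15),("B",(309,248),3.14)):
    g=ground(*uv,.05,T["K"],T["extrinsics"]); vs={}
    for n,c in cs.items():
        u=proj(np.array([[g[0],g[1],.04]]),c["K"],c["extrinsics"])[0]
        rs=[r for r in tr[n] if r["box"][0]<u[0]<r["box"][2] and r["box"][1]<u[1]<r["box"][3]]
        if rs: vs[n]=(rs[0]["region"],c["K"],c["extrinsics"])
    print(name,g[:2])
    for ks in(["top"],["scene"],["top","scene"]):
        if all(k in vs for k in ks): print(ks,*fit([g[0],g[1],a],[vs[k] for k in ks]))
E
```

```text
empty [ 0.51723371 -0.24808127]
['top'] [ 0.51922501 -0.25128008  1.36829168] 0.02739904926082637
['scene'] [ 0.52005235 -0.24894647  1.37098996] 0.04427226070058299
['top', 'scene'] [ 0.51972947 -0.25009204  1.36643403] 0.043308963727187344
A [0.57964595 0.28139631]
['top'] [0.57356758 0.28488911 0.16780066] 0.036850252159584596
['scene'] [0.57453663 0.28759118 0.1831519 ] 0.026831203541301307
['top', 'scene'] [0.57444645 0.28633354 0.17872371] 0.04936990721845613
B [ 0.47637395 -0.01093923]
['top'] [ 0.48039256 -0.00919807  3.20226082] 0.04392583809421147
['scene'] [ 0.47901427 -0.00691431  3.19168457] 0.0482127262324209
['top', 'scene'] [ 0.47992976 -0.00724029  3.19660061] 0.06540731796722271
```

Request:
servo_tool(
  hand=[85, 85, 85, 85, 85],
  slide=[
    [0, 0, 0],
    [0, 0, 0],
    [0, 0, 0],
    [0, 0, 0],
    [0, 0, 0],
  ],
  turn=[-1, -1, -1, -1, -1],
)

```text
t: 1.02
tcp_pos: [0.2689, -0.5642, 0.2501]
tcp_rot: [0.0, 0.884, 0.468, -0.0]
force: [0.4, 0.5, 0.3]
grip_width: 0.0847
grip_force: 0.0
```

Request:
servo_tool(
  hand=[85, 85, 85, 85, 85],
  slide=[
    [0, 0, 0],
    [0, 0, 0],
    [0, 0, 0],
    [0, 0, 0],
    [1, 0.5, 0],
  ],
  turn=[-1, -1, -1, -0.8, 0],
)

```text
t: 1.43
tcp_pos: [0.2869, -0.541, 0.25]
tcp_rot: [0.0, 0.775, 0.631, -0.001]
force: [0.3, 0.6, -0.3]
grip_width: 0.0853
grip_force: 0.0
```

Request:
servo_tool(
  hand=[85, 85, 85, 85, 85],
  slide=[
    [1, 0.5, 0],
    [1, 0.5, 0],
    [1, 0.5, 0],
    [1, 0.5, 0],
    [1, 0.5, 0],
  ],
  turn=[0, 0, 0, 0, 0],
)

```text
t: 1.85
tcp_pos: [0.3943, -0.4049, 0.2502]
tcp_rot: [0.0, 0.776, 0.631, 0.0]
force: [0.2, -0.4, 0.1]
grip_width: 0.085
grip_force: 0.0
```

Request:
servo_tool(
  hand=[85, 85, 85, 85, 85],
  slide=[
    [1, 0.5, 0],
    [1, 0.5, 0],
    [1, 0.5, 0],
    [1, 0.5, 0.5],
    [0.5, 0.2, 0.5],
  ],
  turn=[0, 0, 0, 0, 0],
)

```text
t: 2.27
tcp_pos: [0.4883, -0.285, 0.2212]
tcp_rot: [0.002, 0.775, 0.632, 0.001]
force: [-0.2, 0.2, -0.3]
grip_width: 0.0852
grip_force: 0.0
```

```bash
cat >> h.py <<'E'
from scipy.spatial.transform import Rotation as Ro
def Tw(s):
    w,x,y,z=s["tcp_rot"]; T=np.eye(4); T[:3,:3]=Ro.from_quat([x,y,z,w]).as_matrix(); T[:3,3]=s["tcp_pos"]; return T
def delta(s,p,yaw):
    T=Tw(s); psi=np.arctan2(T[1,0],T[0,0])
    d=(yaw-psi+np.pi)%(2*np.pi)-np.pi
    # position shift in tool axes as they will stand after the turn
    Rz=Ro.from_euler("z",d).as_matrix()@T[:3,:3]
    print("psi",psi,"turn units",-np.degrees(d)/6,"slide units now",T[:3,:3].T@(np.array(p)-T[:3,3])/.03,"after turn",Rz.T@(np.array(p)-T[:3,3])/.03)
E
cat > look.py <<'E'
import sys
from workcell import env
from h import *
tgt,x,y,a,z,name=sys.argv[1],*map(float,sys.argv[2:6]),sys.argv[6]
s=env.read_state(); c=env.camera("wrist"); T=Tw(s)
E=np.linalg.inv(T@c["T_tool_cam"]); K=c["K"]
u=proj(np.array([[x,y,z+.04]]),K,E)[0]; print("expected px",u, s["tcp_pos"])
rs=env.trace(c,tgt)
im=c["image"][:,:,::-1].copy()
for r in rs: print(np.round(r["box"]),round(r["conf"],2))
rs=[r for r in rs if r["box"][0]<u[0]<r["box"][2] and r["box"][1]<u[1]<r["box"][3]]
p=[x,y,a]
if rs:
    p,f=fit(p,[(rs[0]["region"],K,E)],z); print("fit",p,f)
m=cv2.resize(sil(p,K,E,z),(640,480),interpolation=cv2.INTER_NEAREST)
cv2.drawContours(im,cv2.findContours(m,0,2)[0],-1,(0,0,255),1)
cv2.imwrite(f"pics/{name}.png",im)
delta(s,[p[0],p[1],.04],p[2])
E
python3 look.py empty .5197 -.2501 1.3665 0 w1
```

```text
expected px [357.66061938 168.38701809] [ 0.48834754 -0.28503528  0.22119841]
[315.  38. 400. 254.] 0.92
fit [ 0.51806784 -0.24962377  1.36756806] 0.021172596347311834
psi 1.3685192369914247 turn units 0.00908307575506994 slide units now [1.35777682 0.710806   6.04209411] after turn [1.35847374 0.70951651 6.04208902]
```

View pics/w1.png

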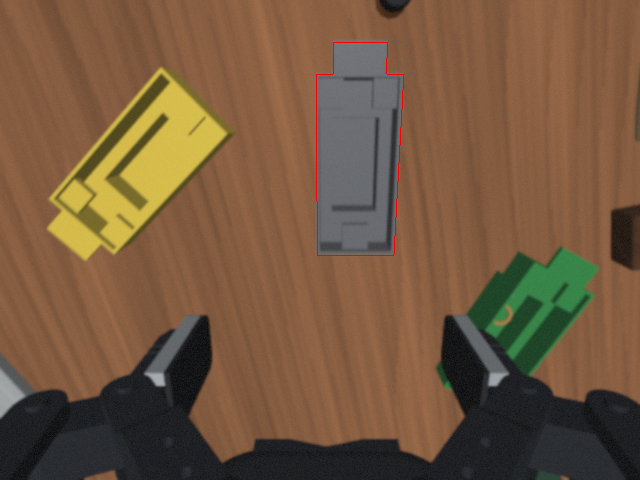

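Request:
servo_tool(
  hand=[85, 85, 85, 85, 85],
  slide=[
    [0.7, 0.35, 0],
    [0.66, 0.36, 0.5],
    [0, 0, 1],
    [0, 0, 1],
    [0, 0, 0],
  ],
  turn=[0, 0, 0, 0, 0],
)

```text
t: 2.78
tcp_pos: [0.5113, -0.2502, 0.1394]
tcp_rot: [-0.005, 0.776, 0.631, -0.002]
force: [-1.4, 0.6, -0.6]
grip_width: 0.0853
grip_force: 0.0
```

```bash
python3 -c "
from workcell import env
from h import *
delta(env.read_state(),[.5183,-.2497,.040],1.3675)"
```

```text
psi 1.3663452816420063 turn units -0.011026748073218616 slide units now [0.0542635  0.25603025 3.31085806] after turn [0.05400276 0.25610509 3.31085654]
```

Request:
servo_tool(
  hand=[85, 85],
  slide=[
    [0, 0, 0],
    [0, 0, 0],
  ],
  turn=[0, 0],
)

```text
t: 2.95
tcp_pos: [0.5152, -0.2531, 0.1468]
tcp_rot: [0.001, 0.776, 0.631, 0.0]
force: [0.6, 0.3, -0.0]
grip_width: 0.0852
grip_force: 0.0
```

```bash
python3 -c "
from workcell import env
from h import *
delta(env.read_state(),[.5183,-.2497,.040],1.3675)"
```

```text
psi 1.365383150475041 turn units -0.0202144239407357 slide units now [0.13473687 0.07193891 3.56126295] after turn [0.13457182 0.07221715 3.56126356]
```

Request:
servo_tool(
  hand=[85, 85, 85, 85, 85],
  slide=[
    [0.13, 0.07, 0.6],
    [0, 0, 0.9],
    [0, 0, 0.9],
    [0, 0, 0.7],
    [0, 0, 0.46],
  ],
  turn=[0, 0, 0, 0, 0],
)

```text
t: 3.37
tcp_pos: [0.5181, -0.2494, 0.0387]
tcp_rot: [0.001, 0.776, 0.631, 0.0]
force: [-0.9, 1.1, 0.4]
grip_width: 0.085
grip_force: 0.0
```

Request:
servo_tool(
  hand=[85, 85, 70, 60, 50],
  slide=[
    [0, 0, 0],
    [0, 0, 0],
    [0, 0, 0],
    [0, 0, 0],
    [0, 0, 0],
  ],
  turn=[0, 0, 0, 0, 0],
  squeeze=35,
)

```text
t: 3.78
tcp_pos: [0.5192, -0.2496, 0.0408]
tcp_rot: [0.002, 0.776, 0.631, 0.001]
force: [-0.7, -0.0, 8.3]
grip_width: 0.0595
grip_force: 38.9
```

Request:
servo_tool(
  hand=[50, 50, 50, 50, 50],
  slide=[
    [0, 0, 0],
    [0, 0, 0],
    [0, 0, 0],
    [0, 0, 0],
    [0, 0, 0],
  ],
  turn=[0, 0, 0, 0, 0],
)

```text
t: 4.2
tcp_pos: [0.5192, -0.2496, 0.0408]
tcp_rot: [0.002, 0.776, 0.631, 0.001]
force: [-1.4, 0.4, 8.0]
grip_width: 0.0596
grip_force: 38.8
```

Request:
servo_tool(
  hand=[50, 50, 50, 50, 50],
  slide=[
    [0, 0, -0.2],
    [0, 0, -0.6],
    [0, 0, -0.9],
    [0, 0, -0.9],
    [0, 0, -0.9],
  ],
  turn=[0, 0, 0, 0, 0],
)

```text
t: 4.62
tcp_pos: [0.5172, -0.248, 0.1445]
tcp_rot: [-0.0, 0.776, 0.631, -0.0]
force: [1.3, -0.2, -1.8]
grip_width: 0.0592
grip_force: 38.2
```

Request:
servo_tool(
  hand=[50, 50, 50, 50, 50],
  slide=[
    [0, 0, -0.8],
    [0, 0, -0.2],
    [0, 0, 0],
    [0, 0, 0],
    [0, 0, 0],
  ],
  turn=[-0.3, -0.6, -0.9, -0.9, -0.9],
)

```text
t: 5.03
tcp_pos: [0.5176, -0.2483, 0.1741]
tcp_rot: [0.0, 0.642, 0.767, 0.0]
force: [0.3, 1.0, -1.4]
grip_width: 0.0594
grip_force: 38.2
```

Request:
servo_tool(
  hand=[50, 50, 50, 50, 50],
  slide=[
    [0, 0, 0],
    [0, 0, 0],
    [0, 0, 0],
    [0, 0, 0],
    [0, 0, 0],
  ],
  turn=[-1, -1, -1, -1, -1],
)

```text
t: 5.45
tcp_pos: [0.5174, -0.2482, 0.1736]
tcp_rot: [0.0, 0.421, 0.907, 0.0]
force: [-0.1, 0.1, -2.0]
grip_width: 0.0592
grip_force: 38.2
```

Request:
servo_tool(
  hand=[50, 50, 50, 50, 50],
  slide=[
    [0, 0, 0],
    [0, 0, 0],
    [0, 0, 0],
    [0, 0, 0],
    [0, 0, 0],
  ],
  turn=[-1, -1, -1, -1, -1],
)

```text
t: 5.87
tcp_pos: [0.5174, -0.2482, 0.1736]
tcp_rot: [-0.0, 0.172, 0.985, 0.0]
force: [0.3, 0.6, -2.1]
grip_width: 0.0595
grip_force: 38.2
```

Request:
servo_tool(
  hand=[50, 50, 50, 50, 50],
  slide=[
    [0, 0, 0],
    [0, 0, 0],
    [0, 0, 0],
    [0, 0, 0],
    [0, 0, 0],
  ],
  turn=[-1, -1, -1, -1, -1],
)

```text
t: 6.28
tcp_pos: [0.5174, -0.2482, 0.1736]
tcp_rot: [-0.0, -0.089, 0.996, 0.0]
force: [-0.2, -0.5, -1.8]
grip_width: 0.0593
grip_force: 38.2
```

```bash
python3 -c "
from workcell import env
from h import *
delta(env.read_state(),[.5745,.2863,.176],.178+np.pi)"
```

```text
psi -2.9638192116896684 turn units -0.0021634704895593213 slide units now [-5.02286228 17.1995667  -0.07831047] after turn [-5.02675885 17.19842829 -0.07831059]
```

Request:
servo_tool(
  hand=[50, 50, 50, 50, 50],
  slide=[
    [-0.15, 0.5, 0],
    [-0.3, 0.9, 0],
    [-0.3, 1, 0],
    [-0.3, 1, 0],
    [-0.3, 1, 0],
  ],
  turn=[0, 0, 0, 0, 0],
)

```text
t: 6.7
tcp_pos: [0.5346, -0.1094, 0.1735]
tcp_rot: [0.0, -0.085, 0.996, 0.0]
force: [1.3, -0.2, -1.4]
grip_width: 0.0594
grip_force: 38.3
```

Request:
servo_tool(
  hand=[50, 50, 50, 50, 50],
  slide=[
    [-0.3, 1, 0],
    [-0.3, 1, 0],
    [-0.3, 1, 0],
    [-0.3, 1, 0],
    [-0.3, 1, 0],
  ],
  turn=[0, 0, 0, 0, 0],
)

```text
t: 7.12
tcp_pos: [0.5529, 0.0465, 0.1736]
tcp_rot: [0.0, -0.085, 0.996, 0.0]
force: [0.9, 0.8, -2.2]
grip_width: 0.0594
grip_force: 38.3
```

Request:
servo_tool(
  hand=[50, 50, 50, 50, 50],
  slide=[
    [-0.3, 1, 0],
    [-0.3, 1, 0],
    [-0.3, 1, 0],
    [-0.3, 1, 0],
    [-0.3, 1, 0],
  ],
  turn=[0, 0, 0, 0, 0],
)

```text
t: 7.53
tcp_pos: [0.5713, 0.2019, 0.1736]
tcp_rot: [-0.0, -0.085, 0.996, 0.0]
force: [0.3, 0.2, -1.6]
grip_width: 0.0599
grip_force: 38.3
```

Request:
servo_tool(
  hand=[50, 50, 50, 50, 50],
  slide=[
    [-0.3, 1, 0],
    [-0.3, 1, 0],
    [-0.1, 0.5, 0],
    [0, 0, 0],
    [0, 0, 0],
  ],
  turn=[0, 0, 0, 0, 0],
)

```text
t: 7.95
tcp_pos: [0.579, 0.2778, 0.1731]
tcp_rot: [-0.0, -0.087, 0.996, -0.0]
force: [0.9, -0.7, -1.3]
grip_width: 0.0593
grip_force: 38.4
```

```bash
cat > chk.py <<'E'
import sys
from workcell import env
from h import *
s=env.read_state(); zh=s["tcp_pos"][2]-.0408
delta(s,[.573,.2865,.0888],.178+np.pi)
psi=np.arctan2(Tw(s)[1,0],Tw(s)[0,0]); out=[]
for n in("top","scene"):
    c=env.camera(n); im=c["image"][:,:,::-1].copy()
    for p,z,col in(((.573,.2865,.178),0,(0,0,255)),((*s["tcp_pos"][:2],psi),zh,(0,255,0))):
        m=cv2.resize(sil(p,c["K"],c["extrinsics"],z),(640,480),interpolation=cv2.INTER_NEAREST)
        cv2.drawContours(im,cv2.findContours(m,0,2)[0],-1,col,1)
    u=proj(np.array([[.57,.286,.08]]),c["K"],c["extrinsics"])[0].astype(int)
    x,y=max(u[0]-75,0),max(u[1]-90,0)
    out.append(cv2.resize(im[y:y+180,x:x+120],(400,600),interpolation=cv2.INTER_CUBIC))
cv2.imwrite(f"pics/{sys.argv[1]}.png",np.hstack(out))
E
python3 chk.py c1
```

```text
psi -2.968073342186237 turn units -0.042787424314780526 slide units now [0.14527957 0.3207403  2.80919781] after turn [0.143848   0.32139779 2.80919634]
```

View pics/c1.png

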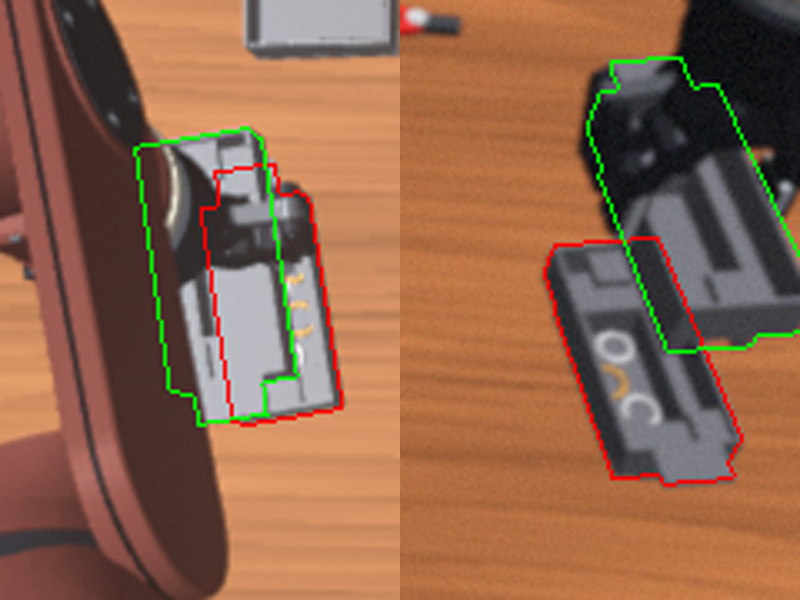

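The red outline lies on filled_a in both views, and the green one on the held tray. The held tray's tongue points to the robot, over the plain end, so I'll lower it.

Request:
servo_tool(
  hand=[50, 50, 50, 50, 50],
  slide=[
    [0.14, 0.32, 0.4],
    [0, 0, 0.7],
    [0, 0, 0.6],
    [0, 0, 0],
    [0, 0, 0],
  ],
  turn=[0, 0, 0, 0, 0],
)

```text
t: 8.47
tcp_pos: [0.5726, 0.2848, 0.1203]
tcp_rot: [-0.002, -0.086, 0.996, -0.0]
force: [0.5, 0.1, -1.0]
grip_width: 0.0592
grip_force: 38.4
```

```bash
python3 chk.py c2
```

```text
psi -2.9703818932107646 turn units -0.06483246273077707 slide units now [-0.02841919  0.05401149  1.04993385] after turn [-0.02878092  0.05384564  1.04993251]
```

View pics/c2.png

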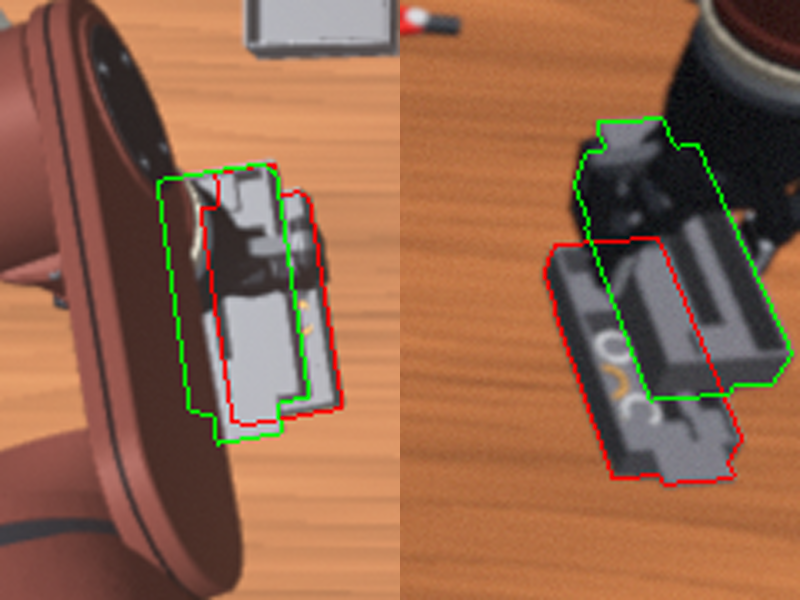

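Still aligned. Lowering gently, watching the force.

Request:
servo_tool(
  hand=[50, 50, 50, 50, 50],
  slide=[
    [-0.03, 0.05, 0.2],
    [0, 0, 0.2],
    [0, 0, 0.2],
    [0, 0, 0.15],
    [0, 0, 0.1],
  ],
  turn=[-0.05, 0, 0, 0, 0],
)

```text
t: 8.98
tcp_pos: [0.5742, 0.2873, 0.0956]
tcp_rot: [-0.001, -0.089, 0.996, -0.0]
force: [-0.9, -0.3, -1.6]
grip_width: 0.0595
grip_force: 38.4
```

Request:
servo_tool(
  hand=[50, 50, 50, 50, 50],
  slide=[
    [0, 0, 0.05],
    [0, 0, 0.05],
    [0, 0, 0],
    [0, 0, 0],
    [0, 0, 0],
  ],
  turn=[0, 0, 0, 0, 0],
)

```text
t: 9.4
tcp_pos: [0.5749, 0.2875, 0.094]
tcp_rot: [0.0, -0.089, 0.996, 0.0]
force: [0.8, 0.1, -1.2]
grip_width: 0.0594
grip_force: 38.4
```

Request:
servo_tool(
  hand=[50, 50, 50, 50, 50],
  slide=[
    [0, 0, 0.05],
    [0, 0, 0.05],
    [0, 0, 0.05],
    [0, 0, 0],
    [0, 0, 0],
  ],
  turn=[0, 0, 0, 0, 0],
)

```text
t: 9.82
tcp_pos: [0.5746, 0.2874, 0.0891]
tcp_rot: [-0.0, -0.089, 0.996, -0.0]
force: [-1.3, -0.6, -1.5]
grip_width: 0.0596
grip_force: 38.5
```

Request:
servo_tool(
  hand=[50, 50, 50, 50],
  slide=[
    [0, 0, 0.05],
    [0, 0, 0.03],
    [0, 0, 0],
    [0, 0, 0],
  ],
  turn=[0, 0, 0, 0],
)

```text
t: 10.15
tcp_pos: [0.575, 0.2876, 0.0888]
tcp_rot: [0.0, -0.089, 0.996, 0.0]
force: [-5.5, -1.6, 10.4]
grip_width: 0.0598
grip_force: 39.8
```

Contact came at TCP z 0.0888, exactly the stacked height, since the rim would have stopped it at 0.095. Releasing.

Request:
servo_tool(
  hand=[50, 62, 66, 72, 80],
  slide=[
    [0, 0, -0.06],
    [0, 0, 0],
    [0, 0, 0],
    [0, 0, 0],
    [0, 0, 0],
  ],
  turn=[0, 0, 0, 0, 0],
  squeeze=20,
)

```text
t: 10.57
tcp_pos: [0.5746, 0.2874, 0.0884]
tcp_rot: [-0.0, -0.089, 0.996, -0.0]
force: [-0.4, 1.0, 0.4]
grip_width: 0.08
grip_force: 0.0
```

Request:
servo_tool(
  hand=[85, 85, 85, 85, 85],
  slide=[
    [0, 0, 0],
    [0, 0, 0],
    [0, 0, -0.2],
    [0, 0, -0.4],
    [0, 0, -0.8],
  ],
  turn=[0, 0, 0, 0, 0],
)

```text
t: 10.98
tcp_pos: [0.5727, 0.2867, 0.1286]
tcp_rot: [-0.003, -0.089, 0.996, -0.001]
force: [-0.8, -1.1, -0.7]
grip_width: 0.0847
grip_force: 0.0
```

Request:
servo_tool(
  hand=[85, 85, 85, 85, 85],
  slide=[
    [0, 0, -0.9],
    [0, 0, -0.9],
    [0, 0, -0.9],
    [0, -0.9, -0.3],
    [0, -1, 0],
  ],
  turn=[0, 0, 0, 0, 0],
)

```text
t: 11.4
tcp_pos: [0.5868, 0.233, 0.2269]
tcp_rot: [0.004, -0.09, 0.996, 0.001]
force: [1.3, -0.4, 0.1]
grip_width: 0.085
grip_force: 0.0
```

Request:
servo_tool(
  hand=[85, 85, 85, 85, 85],
  slide=[
    [0, -1, 0],
    [0, -1, 0],
    [0, -1, 0],
    [0, -1, 0],
    [0, -1, 0],
  ],
  turn=[0, 0, 0, 0, 0],
)

```text
t: 11.82
tcp_pos: [0.6116, 0.0823, 0.2223]
tcp_rot: [0.001, -0.089, 0.996, -0.0]
force: [1.0, 0.0, -0.4]
grip_width: 0.0847
grip_force: 0.0
```

Request:
servo_tool(
  hand=[85, 85, 85, 85, 85],
  slide=[
    [0, -1, 0],
    [0, -0.5, 0],
    [0, 0, 0],
    [0, 0, 0],
    [0, 0, 0],
  ],
  turn=[0, 0, 0, 0, 0],
)

```text
t: 12.23
tcp_pos: [0.6192, 0.0404, 0.2211]
tcp_rot: [0.0, -0.089, 0.996, 0.0]
force: [-0.7, 0.1, -0.4]
grip_width: 0.0848
grip_force: 0.0
```

```bash
sed -e 's/((\*s\["tcp_pos"\]\[:2\],psi),zh,/((.575,.2876,.178+np.pi),.048,/' chk.py > chk2.py; python3 chk2.py c3
```

```text
psi -2.963490260727844 turn units 0.000977779806992864 slide units now [0.06413659 8.34318279 4.41589696] after turn [0.06499116 8.34317639 4.41589654]
```

View pics/c3.png

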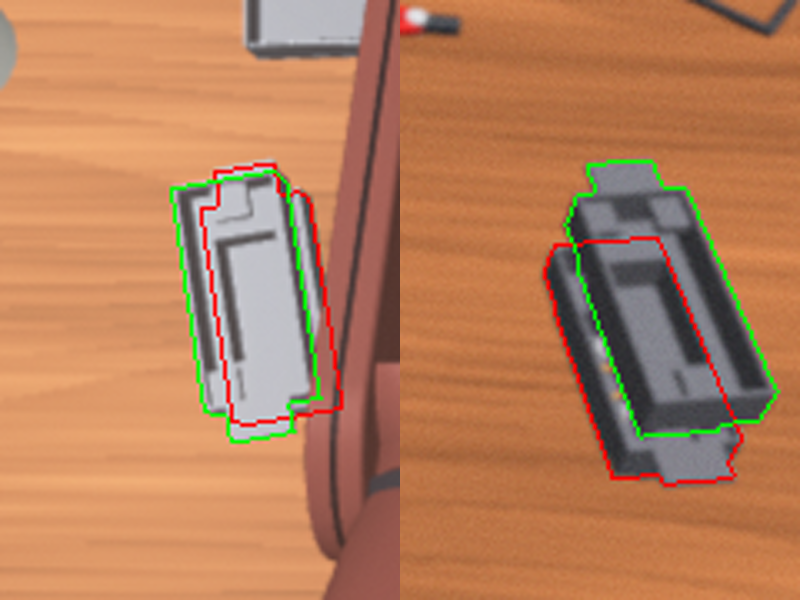

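The empty tray matches the level, stacked outline (green, underside at 48 mm) in both views, and the lower tray has not moved. Handing in.

```bash
python3 -c "
from workcell import env
print(env.hand_in())"
```

```text
the job is handed in; nothing more can be done
None
```

The empty tray is stacked level on the left-hand ring tray with its tongue over the plain end, released, with the ring trays left in place, and the job is handed in at about 12 s on the robot's clock.

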